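Turn the last jar lid over with the spatula

TASK

Three freshly oiled wooden lids are airing on the packing table, but one still lies on its cork plug, flat top up. Take the spatula by its handle, slip the blade under the overhanging rim of that lid and tip it over so that it lies flat on the table with its plug up, without tossing it, touching it with the gripper or pushing the other two lids about. Then lay the spatula flat on the table again, clear of the lids, and let go.

Things in the scene. Friction and masses are not known exactly. Their poses are not given: they have to be found in the camera images.
- lid_center (a point): Lid to turn, about 80 g, loose, pivots on its far rim without slipping: wood disc 110 mm wide, 8 thick, one with a cork plug below, 68 mm wide, 10 high. Starts plug down (from above a plain disc), the rim overhanging 21 mm all round, 10 mm above the table; in any of three places. Point: its centre, half-way up (9 mm above the table). z: from plug to flat top, up at the start, down once turned.
- lid_b_center (a point): A like lid that already lies plug up (from above: a cork disc standing on a wider wood disc): leave alone. The point is its centre, 9 mm above the table; z points up.
- lid_c_center (a point): Another like lid that already lies plug up: leave alone. The point is its centre, 9 mm above the table; z points up.
- spatula_grip (a point): Spatula, 200 g, level on its blade. Point: mid-height of the black handle, a level bar 20 wide, 24 high, from 66 mm behind to 30 mm ahead of it, 50 mm above the blade's underside. x: to the blade, y: across, z: up. A bent shank leads down to the flat steel blade, 3 mm thick, 70 mm wide, from 60 to 140 mm ahead of the point (front edge). Balance about 80 mm ahead.
Not all that is in view belongs to the job. Of the things that look like the part that bears spatula_grip, the largest one is meant. What is shaped like the part that bears lid_center but black or yellow is not meant.

How it is judged (in metres and radians):
On the way:
1. the spatula, off the table in the gripper, holds the lid tipped up by more than 30 degrees (angle between lid_center's own z axis and vertical between 0.52 and 2.4 rad and contact force between spatula and lid above 0.05 N and contact force between the fingers and spatula above 1 N), for 0.1 s.
At the end, for the whole second after the job is handed in: The lid lies flat on the table with its plug up (within 10 degrees, its centre 4 to 15 mm up) and at rest; the spatula lies level on the table (within 10 degrees, its grip point 40 to 60 mm up), at rest, touching none of the lids; the other two lids are within 25 mm of where they began (angle between lid_center's own z axis and vertical above 2.967 rad and height (world z) of lid_center between 0.004 and 0.015 m and linear speed of each of lid, spatula below 0.02 m/s and angle between spatula_grip's own z axis and vertical below 0.175 rad and height (world z) of spatula_grip between 0.04 and 0.06 m and contact force between spatula and lid below 0.02 N and contact force between spatula and lid_b below 0.02 N and contact force between spatula and lid_c below 0.02 N and distance of each of lid_b_center, lid_c_center from where it was at the start of the episode below 0.025 m).
It fails at once if the gripper or arm touches the lid (contact force between any of the fingers, the arm and lid above 0.3 N).
It fails at once if the lid's centre comes more than 150 mm above the table (tossed or dropped from a height) (height (world z) of lid_center above 0.15 m).
It fails at once if one of the other two lids is pushed more than 25 mm (distance of any of lid_b_center, lid_c_center from where it was at the start of the episode above 0.025 m).
It also fails if it takes over 59 s, if anything falls off the work surface, if the arm or the gripper's body presses on something with over 40 N, if the wrist force passes 120 N, or if a joint passes its speed limit or range.

ROBOT

A 6-joint arm with a two-finger parallel gripper is mounted at the origin on the work surface. World frame = base frame: x ahead of the robot, y to its left, z up, the work surface at z = 0. Lengths are in mm, angles in rad, forces in N, time in s.
With the tool pointing down it reaches from about 400 to 925 mm from the base axis. Payload 12.5 kg.
Tool frame: the origin (TCP) lies midway between the tips of the shut fingers; the grasp point (between the pads) lies 19 mm behind it; z points along the fingers, y is the direction in which the jaws open and shut (so a half turn about z gives the same grasp; the last joint's range is limited). The gripper opens to 95 mm and grips with 3 to 60 N. Pads are 20 mm wide; open, the fingers measure 119 mm over their backs; the gripper's body (75 mm by 180 mm) begins 59 mm behind the grasp point.
Start: joints at [1.191, 0.491, 1.559, -0, 1.092, -0.106], TCP at [168.977, 601.742, 214.661] pointing down, gripper open.
Joint ranges: [-3.1, 3.1], [-0.84, 2.19], [0.05, 2.79], [-1.13, 4.28], [0.06, 2.93], [-2.69, 2.69]. Speed limits (rad/s): [2.22, 2.22, 2.79, 3.14, 3.14, 3.14].

INTERFACE

Orientations are given as [roll, pitch, yaw] about the fixed x, y, z axes, in that order (R = Rz(yaw) Ry(pitch) Rx(roll)).
In Python, from cell import * gives the robot as it stands. The module is installed in compiled form; this text tells all that it offers.
- The arm moves only by the tool carry_out, never from a script. Its argument "moves" is a list of rows, each an object of numbers: "dx", "dy", "dz": the shift along the tool's x, y, z in m; "twist": the turn about the tool's z in degrees. A call has 1 to 5 rows; each row is the pose to reach, as a shift and turn from the pose commanded when the call began, along the tool's axes at that moment; what a row does not reach only later rows make up. A row lasts 1/10 s, in which the tool goes at most 50 mm and 8.59 degrees, less where a joint would pass 70% of its speed; a pose out of reach is approached as far as the arm can. A call with a gripper value outside its range is refused whole. "grip" is the finger opening in m, from 0 to 0.0951, set as the call begins (left out, the last holds). The fingers move at their own pace and stop on an object; the grip force is fixed at half the most. Time passes only in rows, so rows that repeat a pose let the fingers close. It gives the time, the measured TCP pose, the force and the opening at its end, in the units of the state.
- state(): the state, without advancing time (a new reading comes with each control period).
- read_camera(name): name is "scene" or "side" or "wrist"; returns (picture, depth): 400x640x3 uint8, red, green, blue; 400x640 float32, mm along the optical axis (not along the pixel's ray), 0 where there is no reading.
- camera_info(name): a dict with "mtx" (3x3 intrinsics, pixels), "R" (3x3) and "t" (3): a world point X has camera coordinates R X + t. Camera axes: x right, y down, z forward; pixel columns grow to the right and rows downward; lengths in mm; the calibration is good to about 2 mm. A picture is of the moment at which its call begins: read the wrist's pose just before it. camera_info takes no time and is no camera call; for the wrist camera it gives the pose at the moment of the call.
- job_done(): hands the job in, once; it reports no verdict.
The state is a dict: "t": time; "joints": joint angles; "qvel": joint speeds; "tau": joint torques, N m; "eef_pos": TCP position; "tcp_rot": TCP orientation; "ft_force": force on the tool from outside, world axes, zero at the start; "moment": the same for the moment, N m; "opening": opening from 0.0 (shut) to 1.0 (fully open).
Only numpy, scipy, OpenCV 4.12 (cv2) and the standard library are available. Lean on these libraries where they do the work, as an engineer would, in place of code of your own. Each camera call takes 0.05 s, during which the arm holds its last target. There are 200 camera calls.

## Working session

There is one attempt and no reset: what is moved stays moved. The work goes in short steps, Python scripts to look and compute and a tool call to move; the robot and the scene stay as the last step left them, time stands still between calls to the robot, and variables do not carry over. Pictures are saved under pics/ and viewed, about 8 in all and at most 12, crops included, and the job is handed in when it is done.

Besides the shell and the picture viewer there is one more tool, called after "Request:" in YAML: its name, and indented under it one key for each argument. carry_out: Moves the arm, as the interface text tells. Its arguments: {"type":"object","properties":{"moves":{"type":"array","items":{"type":"object","properties":{"dx":{"type":"number"},"dy":{"type":"number"},"dz":{"type":"number"},"twist":{"type":"number"}}}},"grip":{"type":"number"}},"required":["moves"]}

```bash
mkdir -p pics; python3 - <<'E'
from cell import *
import cv2, numpy as np
print(state())
for n in("scene","side"):
    p,d=read_camera(n); np.savez(n+'0.npz',p=p,d=d); cv2.imwrite(f'pics/{n}0.png',p[:,:,::-1]); i=camera_info(n); print(n,i)
E
ls
```

```text
{'t': 0.0, 'joints': array([ 1.19140356e+00,  4.91522861e-01,  1.55947269e+00, -1.41587164e-05,
        1.09174825e+00, -1.05554582e-01]), 'qvel': array([-0.00142673,  0.00121718,  0.00064174,  0.00132016, -0.00084972,
        0.00104028]), 'tau': array([ 1.06915060e-03, -6.12653804e+01, -2.58179605e+01,  6.93018758e-02,
        4.82738251e-02, -6.45308046e-05]), 'eef_pos': array([168.87154909, 601.47354762, 214.07656243]), 'tcp_rot': array([-3.14044659e+00, -1.08795320e-04,  2.86776094e+00]), 'ft_force': array([ 0.59854429,  0.17443575, -0.28468051]), 'moment': array([0.03035412, 0.0076434 , 0.00529135]), 'opening': 1.0007261427751952}
scene {'mtx': array([[506.25245381,   0.        , 324.63649083],
       [  0.        , 506.25245381, 202.18692165],
       [  0.        ,   0.        ,   1.        ]]), 'R': array([[-0.02943385,  0.99940443,  0.01801183],
       [ 0.6046285 ,  0.03215057, -0.79585848],
       [-0.79596359, -0.01253471, -0.60521471]]), 't': array([ 134.55583525, -226.62280325, 1674.37952208])}
side {'mtx': array([[398.42019744,   0.        , 312.27844738],
       [  0.        , 398.42019744, 196.18925058],
       [  0.        ,   0.        ,   1.        ]]), 'R': array([[ 0.91510548, -0.4031413 , -0.0076851 ],
       [-0.25756291, -0.56977494, -0.78039597],
       [ 0.31023106,  0.71612402, -0.62523841]]), 't': array([-490.50515133,   93.25082196, 1045.11807468])}
pics
scene0.npz
side0.npz
```

View pics/scene0.png

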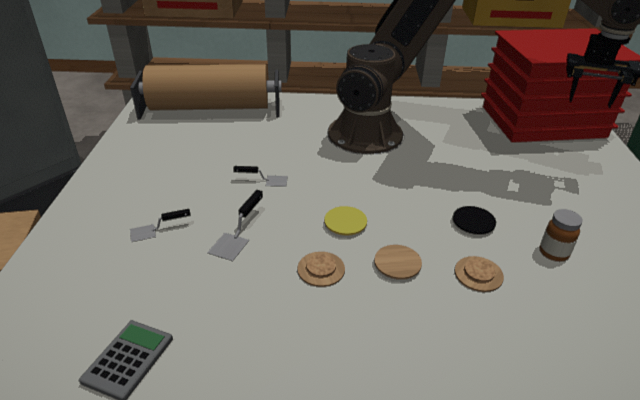

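View pics/side0.png

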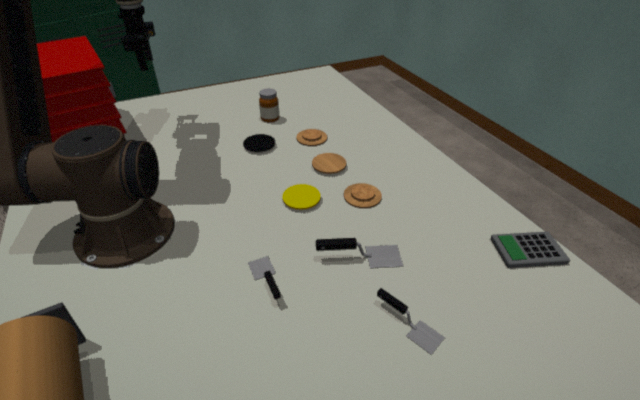

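The scene view shows the target lid (plain wood) at about (398,262). The plug-up lids are at (321,267) and (479,272). The largest of the three spatulas has its handle at (251,204) and its blade at (229,246). The side view agrees.

```bash
cat > h.py <<'E'
from cell import *
import cv2, numpy as np
def ray(n,uv,z,i=None):
    i=i or camera_info(n); K,R,t=i['mtx'],i['R'],i['t']
    uv=np.atleast_2d(np.float64(uv)); d=(np.c_[uv,np.ones(len(uv))]@np.linalg.inv(K).T)@R
    o=-R.T@t; return o+d*((z-o[2])/d[:,2:3])
def cloud(n,d,i=None):
    i=i or camera_info(n); K,R,t=i['mtx'],i['R'],i['t']
    v,u=np.mgrid[:400,:640]; c=np.stack([(u-K[0,2])/K[0,0]*d,(v-K[1,2])/K[1,1]*d,d],-1)
    return (c-t)@R
def blobs(m,a=60):
    k,l,s,c=cv2.connectedComponentsWithStats(m.astype(np.uint8)); return [(j,l==j,s[j],c[j]) for j in range(1,k) if s[j,4]>a]
E
cat > m.py <<'E'
from h import *
for n in("scene","side"):
    f=np.load(n+'0.npz'); p,d=f['p'],f['d']; X=cloud(n,d); h=cv2.cvtColor(p,cv2.COLOR_RGB2HSV)
    tab=(X[...,2]>-8)&(X[...,2]<90)&(X[...,0]>250)&(X[...,0]<1000)&(abs(X[...,1])<480)&(d>0)
    print(n)
    for j,m,s,c in blobs(tab&(h[...,1]>70)&(h[...,0]<35)):
        cs,_=cv2.findContours(m.astype(np.uint8),0,1); e=cv2.fitEllipse(cs[0])
        z=8 if X[m][:,2].max()<0 else np.median(X[m][:,2])
        print('lid',c.round(),s[4],'z%.1f'%z,'hue',np.median(h[m][:,0]),ray(n,e[0],14)[0].round(1),ray(n,e[0],6)[0].round(1),X[m].mean(0).round(1))
    for j,m,s,c in blobs(tab&(p.max(2)<75),40):
        q=X[m]; 
        t=q[(q[:,2]>56)&(q[:,2]<72)] 
        print('blk',c.round(),s[4],q.mean(0).round(1), cv2.minAreaRect(t[:,:2].astype(np.float32)) if len(t)>20 else '')
    for j,m,s,c in blobs(tab&(h[...,1]<40)&(p.max(2)>80)&(p.max(2)<190),60):
        if s[4]<3000:
          q=ray(n,np.argwhere(m)[:,::-1],3); print('blade?',c.round(),s[4],X[m].mean(0).round(1),cv2.minAreaRect(q[:,:2].astype(np.float32)))
E
python3 m.py
```

```text
scene
lid [345. 220.] 1003 z16.9 hue 28.0 [473.4 -68.5  14. ] [463.6 -68.1   6. ] [476.  -68.6  16.6]
lid [561. 234.] 383 z78.3 hue 13.0 [493.1 473.9  14. ] [483.4 479.6   6. ] [573.3 426.4  77.1]
lid [398. 262.] 1262 z16.9 hue 16.0 [618.   52.6  14. ] [609.6  54.2   6. ] [620.6  52.   16.9]
lid [553. 256.] 124 z10.7 hue 13.0 [558.  434.9  14. ] [549.  440.2   6. ] [576.4 424.7  10.2]
lid [321. 269.] 1292 z8.8 hue 15.0 [ 649.9 -124.6   14. ] [ 641.8 -124.8    6. ] [ 646.5 -124.7   11.1]
lid [479. 274.] 1311 z8.4 hue 15.0 [648.7 233.4  14. ] [640.6 236.7   6. ] [644.9 234.7  10.7]
blk [246. 169.] 147 [ 291.8 -348.8   40.3] 
blk [251. 203.] 291 [ 468.6 -307.8   56.6] ((464.9331970214844, -308.9600524902344), (20.19082260131836, 93.91008758544922), 68.46137237548828)
blk [474. 220.] 973 [457.6 261.1  16.2] 
blk [185. 213.] 64 [ 496.2 -469.2   40.8] 
blk [555. 241.] 551 [570.5 419.1  51. ] ((569.1427001953125, 426.03509521484375), (68.68067932128906, 29.692625045776367), 54.3126106262207)
blk [395. 275.] 64 [660.   43.4  12.9] 
blk [319. 274.] 44 [ 666.6 -127.4   13.3] 
blk [475. 278.] 5
[... 607 characters left out ...]
 17.3]
lid [362. 195.] 750 z9.3 hue 15.0 [ 631.7 -136.1   14. ] [ 637.1 -127.5    6. ] [ 633.5 -133.1   11.6]
lid [301. 196.] 819 z17.6 hue 29.0 [470.6 -69.7  14. ] [474.2 -60.4   6. ] [469.5 -72.5  16.9]
blk [270. 110.] 218 [546.9 410.   49.1] ((541.5565185546875, 413.5690612792969), (27.73069190979004, 63.670494079589844), 68.07160949707031)
blk [259. 143.] 469 [449.8 254.2  16.7] 
blk [530. 239.] 233 [ 918.6 -464.3   20. ] 
blk [497. 247.] 89 [ 833.4 -448.    11.6] 
blk [337. 244.] 455 [ 459.9 -316.    56. ] ((458.9136657714844, -312.2084655761719), (21.489105224609375, 93.29010009765625), 69.2001953125)
blk [272. 285.] 208 [ 285.4 -355.3   42.1] 
blk [382. 294.] 73 [ 487.2 -471.4   42.1]
```

Request:
carry_out:
  moves:
    - {"dx":-0.039,"dy":-0.02,"twist":5.5}
    - {"dx":-0.078,"dy":-0.041,"twist":5.5}
    - {"dx":-0.118,"dy":-0.061,"twist":5.5}
    - {"dx":-0.157,"dy":-0.082,"twist":5.5}
    - {"dx":-0.196,"dy":-0.102,"twist":5.5}

```text
schema error: expected keys dx, dy, dz, twist
```

Request:
carry_out:
  moves:
    - {"dx":-0.036,"dy":-0.027}
    - {"dx":-0.072,"dy":-0.053}
    - {"dx":-0.108,"dy":-0.08}
    - {"dx":-0.144,"dy":-0.107}
    - {"dx":-0.181,"dy":-0.134}

```text
schema error: expected keys dx, dy, dz, twist
```

Request:
carry_out:
  moves:
    - {"dx":-0.026,"dy":-0.039}
    - {"dx":-0.052,"dy":-0.078}
    - {"dx":-0.078,"dy":-0.118}
    - {"dx":-0.104,"dy":-0.157}
    - {"dx":-0.13,"dy":-0.196}

```text
schema error: expected keys dx, dy, dz, twist
```

Request:
carry_out:
  moves:
    - {"dx":-0.022,"dy":-0.041}
    - {"dx":-0.044,"dy":-0.081}
    - {"dx":-0.067,"dy":-0.122}
    - {"dx":-0.089,"dy":-0.163}
    - {"dx":-0.111,"dy":-0.204}

```text
schema error: expected keys dx, dy, dz, twist
```

All four keys are required, and nothing moved.

Request:
carry_out:
  moves:
    - {"dx":-0.039,"dy":-0.02,"dz":0,"twist":5.5}
    - {"dx":-0.078,"dy":-0.041,"dz":0,"twist":5.5}
    - {"dx":-0.118,"dy":-0.061,"dz":0,"twist":5.5}
    - {"dx":-0.157,"dy":-0.082,"dz":0,"twist":5.5}
    - {"dx":-0.196,"dy":-0.102,"dz":0,"twist":5.5}

```text
t: 0.6
eef_pos: [331.0, 449.1, 214.5]
tcp_rot: [-3.141, -0.0, 2.772]
ft_force: [0.4, 1.4, -0.2]
opening: 1.001
```

Request:
carry_out:
  moves:
    - {"dx":-0.036,"dy":-0.027,"dz":0,"twist":0}
    - {"dx":-0.072,"dy":-0.053,"dz":0,"twist":0}
    - {"dx":-0.108,"dy":-0.08,"dz":0,"twist":0}
    - {"dx":-0.144,"dy":-0.107,"dz":0,"twist":0}
    - {"dx":-0.181,"dy":-0.134,"dz":0,"twist":0}

```text
t: 1.1
eef_pos: [451.0, 258.5, 214.5]
tcp_rot: [-3.142, -0.0, 2.772]
ft_force: [0.7, 0.4, 0.8]
opening: 0.999
```

Request:
carry_out:
  moves:
    - {"dx":-0.026,"dy":-0.039,"dz":0,"twist":0}
    - {"dx":-0.052,"dy":-0.078,"dz":0,"twist":0}
    - {"dx":-0.078,"dy":-0.118,"dz":0,"twist":0}
    - {"dx":-0.104,"dy":-0.157,"dz":0,"twist":0}
    - {"dx":-0.13,"dy":-0.196,"dz":0,"twist":0}

```text
t: 1.6
eef_pos: [500.8, 28.5, 214.6]
tcp_rot: [3.142, -0.0, 2.772]
ft_force: [0.9, -0.5, -0.5]
opening: 0.999
```

Request:
carry_out:
  moves:
    - {"dx":-0.022,"dy":-0.041,"dz":0,"twist":0}
    - {"dx":-0.044,"dy":-0.081,"dz":0,"twist":0}
    - {"dx":-0.067,"dy":-0.122,"dz":0,"twist":0}
    - {"dx":-0.089,"dy":-0.163,"dz":0,"twist":0}
    - {"dx":-0.111,"dy":-0.204,"dz":0,"twist":0}

```text
t: 2.1
eef_pos: [530.4, -201.9, 214.4]
tcp_rot: [3.141, -0.0, 2.772]
ft_force: [0.3, 0.0, 0.5]
opening: 1.0
```

Request:
carry_out:
  moves:
    - {"dx":-0.004,"dy":-0.042,"dz":0,"twist":0}
    - {"dx":-0.008,"dy":-0.084,"dz":0,"twist":0}
    - {"dx":-0.012,"dy":-0.126,"dz":0,"twist":0}
    - {"dx":-0.012,"dy":-0.126,"dz":0,"twist":0}

```text
t: 2.5
eef_pos: [494.8, -325.8, 214.0]
tcp_rot: [-3.141, -0.0, 2.768]
ft_force: [-0.3, 0.6, -0.1]
opening: 1.0
```

```bash
cat > w.py <<'E'
from h import *
i=camera_info('wrist'); p,d=read_camera('wrist'); s=state(); print(s['eef_pos'],s['tcp_rot'])
cv2.imwrite('pics/w1.png',p[:,:,::-1]); X=cloud('wrist',d,i); print(i['R'],-i['R'].T@i['t'])
m=(X[...,2]>56)&(X[...,2]<70)&(p.max(2)<80)&(d>0)
for j,b,st,c in blobs(m,200): print(c.round(),st[4],cv2.minAreaRect(X[b][:,:2].astype(np.float32)),np.median(X[b][:,2]))
g=(abs(X[...,2])<8)&(p.max(2)<205)&(p.max(2)>80)
for j,b,st,c in blobs(g,500): print('bl',c.round(),st[4],cv2.minAreaRect(X[b][:,:2].astype(np.float32)),np.median(X[b][:,2]))
E
python3 w.py
```

```text
[ 495.28478289 -323.64911647  213.98952803] [ 3.14129901e+00 -8.01857465e-04  2.76844879e+00]
[[ 3.66042192e-01  9.30597935e-01  7.72835646e-04]
 [ 8.98995768e-01 -3.53826110e-01  2.58096285e-01]
 [ 2.40457319e-01 -9.37793537e-02 -9.66118891e-01]] [ 427.14918536 -299.7401538   384.5175247 ]
[320. 150.] 1688 ((459.46246337890625, -308.500732421875), (19.848779678344727, 95.13827514648438), 69.1059799194336) 62.17748014457317
bl [298. 127.] 143999 ((466.22137451171875, -308.410400390625), (898.8389282226562, 342.95721435546875), 68.20198059082031) 0.534226582525115
bl [313. 316.] 6520 ((684.8435668945312, -402.9410095214844), (349.19525146484375, 54.83079147338867), 68.68133544921875) 0.3712852994352277
```

View pics/w1.png

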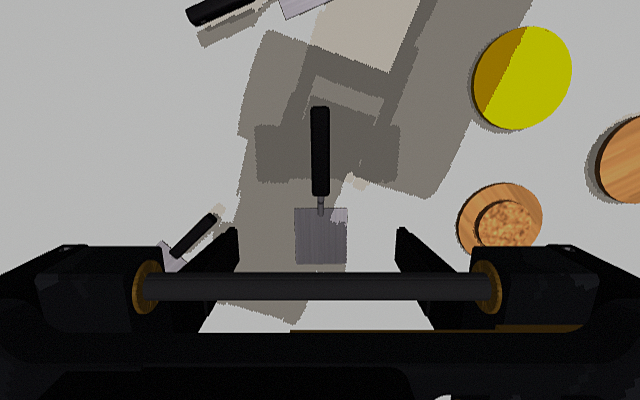

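The handle is centred between the fingers, at (320,150) in the wrist view. I'll descend and grip.

Request:
carry_out:
  moves:
    - {"dx":0,"dy":0,"dz":0.045,"twist":0}
    - {"dx":0,"dy":0,"dz":0.09,"twist":0}
    - {"dx":0,"dy":0,"dz":0.13,"twist":0}
    - {"dx":0,"dy":0,"dz":0.165,"twist":0}
    - {"dx":0,"dy":0,"dz":0.183,"twist":0}

```text
t: 3.05
eef_pos: [495.5, -319.7, 28.7]
tcp_rot: [3.14, -0.004, 2.773]
ft_force: [-0.9, -0.3, -0.3]
opening: 0.999
```

Request:
carry_out:
  moves:
    - {"dx":0,"dy":0,"dz":0,"twist":0}
    - {"dx":0,"dy":0,"dz":0,"twist":0}
    - {"dx":0,"dy":0,"dz":0,"twist":0}
    - {"dx":0,"dy":0,"dz":0,"twist":0}
    - {"dx":0,"dy":0,"dz":0,"twist":0}
  grip: 0.0

```text
t: 3.55
eef_pos: [496.6, -321.9, 32.6]
tcp_rot: [-3.141, 0.002, 2.772]
ft_force: [-0.5, -0.3, -0.2]
opening: 0.635
```

Request:
carry_out:
  moves:
    - {"dx":0,"dy":0,"dz":0,"twist":0}
    - {"dx":0,"dy":0,"dz":0,"twist":0}
    - {"dx":0,"dy":0,"dz":0,"twist":0}

```text
t: 3.85
eef_pos: [496.2, -321.7, 31.7]
tcp_rot: [3.142, 0.0, 2.772]
ft_force: [0.4, 0.9, -0.2]
opening: 0.385
```

Request:
carry_out:
  moves:
    - {"dx":0,"dy":0,"dz":0,"twist":0}
    - {"dx":0,"dy":0,"dz":0,"twist":0}
    - {"dx":0,"dy":0,"dz":0,"twist":0}
    - {"dx":0,"dy":0,"dz":0,"twist":0}
    - {"dx":0,"dy":0,"dz":0,"twist":0}

```text
t: 4.35
eef_pos: [496.2, -321.7, 31.5]
tcp_rot: [3.141, -0.0, 2.772]
ft_force: [-0.6, 0.1, -0.1]
opening: 0.206
```

Request:
carry_out:
  moves:
    - {"dx":0,"dy":0,"dz":-0.004,"twist":0}
    - {"dx":0,"dy":0,"dz":-0.014,"twist":0}
    - {"dx":0,"dy":0,"dz":-0.03,"twist":0}
    - {"dx":0,"dy":0,"dz":-0.05,"twist":0}
    - {"dx":0,"dy":0,"dz":-0.06,"twist":0}

```text
t: 4.85
eef_pos: [496.6, -322.0, 93.6]
tcp_rot: [-3.141, 0.002, 2.772]
ft_force: [0.0, -0.3, -1.9]
opening: 0.208
```

Request:
carry_out:
  moves:
    - {"dx":0,"dy":0,"dz":0,"twist":0}
    - {"dx":0,"dy":0,"dz":0,"twist":0}
    - {"dx":0,"dy":0,"dz":0,"twist":0}

```text
t: 5.15
eef_pos: [495.9, -321.4, 90.8]
tcp_rot: [3.141, -0.001, 2.772]
ft_force: [0.3, -0.6, -1.3]
opening: 0.209
```

```bash
cat > v.py <<'E'
# blade pose from depth of the camera: grey points above the table in front of the grasp
from h import *
import sys
s=state(); e=s['eef_pos']; y=s['tcp_rot'][2]+np.pi; f=np.array([np.cos(y),np.sin(y)]); l=np.array([-f[1],f[0]])
print(e.round(1),round(np.degrees(y),2),s['ft_force'].round(1),s['opening'].round(3))
for n in('side','scene','wrist'):
    i=camera_info(n); p,d=read_camera(n); 
    if len(sys.argv)>1: cv2.imwrite(f'pics/{n}{sys.argv[1]}.png',p[:,:,::-1])
    X=cloud(n,d,i); q=X-e; a=q[...,:2]@f; b=q[...,:2]@l; zr=X[...,2]-e[2]
    m=(d>0)&(a>45)&(a<135)&(abs(b)<45)&(zr>-50)&(zr<0)&(X[...,2]>(float(sys.argv[2]) if len(sys.argv)>2 else 6))
    if m.sum()>30:
        A=np.c_[a[m],b[m],np.ones(m.sum())]; c=np.linalg.lstsq(A,X[...,2][m],rcond=None)[0]
        print(n,m.sum(),'a',np.percentile(a[m],[0.5,99.5]).round(1),'b',np.percentile(b[m],[1,99]).round(1),'slope deg',np.degrees(np.arctan(c[:2])).round(1),'z at a=118 %.1f'%(c[0]*118+c[2]))
E
python3 v.py 2
```

```text
Traceback (most recent call last):
  File "v.py", line 5, in <module>
    print(e.round(1),round(np.degrees(y),2),s['ft_force'].round(1),s['opening'].round(3))
                                                                   ^^^^^^^^^^^^^^^^^^
AttributeError: 'float' object has no attribute 'round'
```

```bash
sed -i "s/s\['opening'\].round(3)/s['opening']/" v.py; python3 v.py 2
```

```text
[ 495.9 -321.4   90.8] 338.81 [ 0.3 -0.6 -1.3] 0.20869519655692004
side 687 a [ 45.7 119.5] b [-36.9  32.2] slope deg [-0.1  0.3] z at a=118 62.0
scene 661 a [ 45.4 121.6] b [-35.6  34. ] slope deg [-0.3  0.3] z at a=118 61.3
wrist 1374 a [57.5 82.6] b [-19.8  18.9] slope deg [-0.2  0. ] z at a=118 62.4
```

View pics/side2.png

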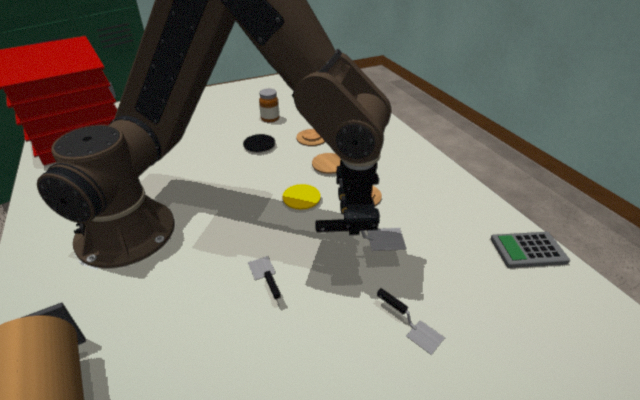

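The spatula hangs level in the gripper. Its blade front is about 120 mm ahead of the TCP and its top 29 mm below it. Next I'll carry it to behind the lid.

Request:
carry_out:
  moves:
    - {"dx":0.016,"dy":0.026,"dz":0,"twist":0}
    - {"dx":0.036,"dy":0.057,"dz":0,"twist":0}
    - {"dx":0.058,"dy":0.091,"dz":0,"twist":0}
    - {"dx":0.08,"dy":0.125,"dz":0,"twist":0}
    - {"dx":0.102,"dy":0.159,"dz":0,"twist":0}

```text
t: 5.8
eef_pos: [458.0, -135.2, 91.4]
tcp_rot: [3.141, -0.0, 2.771]
ft_force: [0.4, 0.2, -2.2]
opening: 0.21
```

Request:
carry_out:
  moves:
    - {"dx":0.022,"dy":0.034,"dz":0,"twist":-4.5}
    - {"dx":0.044,"dy":0.068,"dz":0,"twist":-9}
    - {"dx":0.066,"dy":0.102,"dz":0,"twist":-13.5}
    - {"dx":0.087,"dy":0.135,"dz":0,"twist":-18}
    - {"dx":0.103,"dy":0.16,"dz":0,"twist":-21.2}

```text
t: 6.3
eef_pos: [419.6, 51.7, 91.5]
tcp_rot: [3.141, -0.0, -3.138]
ft_force: [0.1, 0.3, -1.3]
opening: 0.208
```

Request:
carry_out:
  moves:
    - {"dx":0,"dy":0,"dz":0,"twist":0}
    - {"dx":0,"dy":0,"dz":0,"twist":0}
    - {"dx":0,"dy":0,"dz":0,"twist":0}

```text
t: 6.6
eef_pos: [420.7, 49.3, 91.5]
tcp_rot: [3.142, 0.0, 3.141]
ft_force: [0.2, 0.7, -2.5]
opening: 0.212
```

```bash
python3 v.py 3 30
python3 - <<'E'
from h import *
# lid edges in the wrist view: cloud points of the rim top
i=camera_info('wrist'); p,d=read_camera('wrist'); X=cloud('wrist',d,i); h=cv2.cvtColor(p,cv2.COLOR_RGB2HSV)
m=(h[...,1]>70)&(h[...,0]<24)&(X[...,2]>12)&(X[...,2]<24)&(abs(X[...,1]-50)<75)&(d>0)
q=X[m]; print(m.sum(),q.min(0),q.max(0),np.percentile(q[:,0],1),np.percentile(q[:,1],[1,99]))
E
```

```text
[420.7  49.3  91.5] 359.95 [ 0.2  0.7 -2.5] 0.21162576685597256
side 332 a [ 45.7 119.5] b [-38.3  31.6] slope deg [-0.5 -0. ] z at a=118 62.4
scene 576 a [ 45.3 121.5] b [-36.6  32.3] slope deg [-0.2 -0.3] z at a=118 61.7
wrist 1377 a [57.2 82.4] b [-20.2  18.6] slope deg [-0.4  0.1] z at a=118 63.1
189 [435.08140105 -24.91583756  12.01464538] [455.22629212 -14.56796604  19.71974469] 435.694067392925 [-24.87701602 -15.11079668]
```

View pics/wrist3.png

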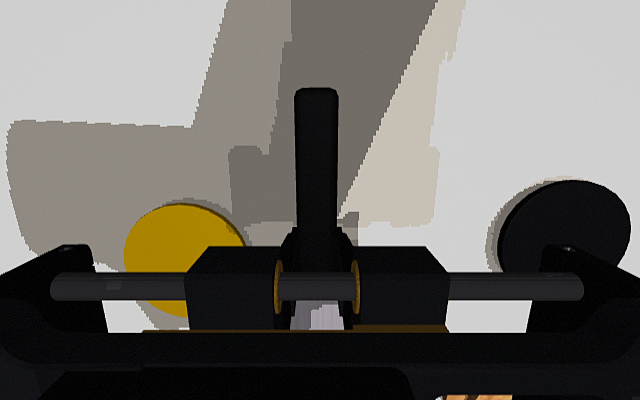

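The wrist view shows only the yellow disc (185,260) and the black disc (565,240), both clear of the handle. From the scene and side cameras, the gap from blade front to lid rim is about 21 mm. I'll lower the blade and slide it under.

Request:
carry_out:
  moves:
    - {"dx":0,"dy":0.003,"dz":0.015,"twist":0}
    - {"dx":0,"dy":0.003,"dz":0.032,"twist":0}
    - {"dx":0,"dy":0.003,"dz":0.046,"twist":0}
    - {"dx":0,"dy":0.003,"dz":0.053,"twist":0}
    - {"dx":0,"dy":0.003,"dz":0.0565,"twist":0}

```text
t: 7.3
eef_pos: [420.3, 52.5, 34.6]
tcp_rot: [3.141, -0.001, 3.141]
ft_force: [-0.2, -0.1, -1.7]
opening: 0.206
```

Request:
carry_out:
  moves:
    - {"dx":-0.001,"dy":0,"dz":0,"twist":0}
    - {"dx":-0.002,"dy":0,"dz":0,"twist":0}
    - {"dx":-0.005,"dy":0,"dz":0,"twist":0}
    - {"dx":-0.008,"dy":0,"dz":0,"twist":0}
    - {"dx":-0.01,"dy":0,"dz":0,"twist":0}

```text
t: 7.8
eef_pos: [430.9, 52.9, 35.4]
tcp_rot: [3.142, 0.001, -3.141]
ft_force: [-0.3, 0.0, -1.6]
opening: 0.209
```

```bash
python3 v.py 4 2; python3 - <<'E'
import cv2
a=cv2.imread('pics/side4.png')[100:240,220:420]; b=cv2.imread('pics/scene4.png')[180:320,290:490]
cv2.imwrite('pics/c4.png',cv2.resize(cv2.hconcat([a,b]),(800,280),interpolation=2))
E
```

```text
[430.9  52.9  35.4] 0.02 [-0.3  0.  -1.6] 0.2088290278146647
side 351 a [ 45.6 134.1] b [-39.1  31. ] slope deg [1.5 0.3] z at a=118 7.6
scene 575 a [ 45.6 134.3] b [-36.6  32.5] slope deg [1.6 0.2] z at a=118 7.0
wrist 1378 a [57.2 82.4] b [-19.9  18.9] slope deg [-0.1  0. ] z at a=118 7.1
```

View pics/c4.png

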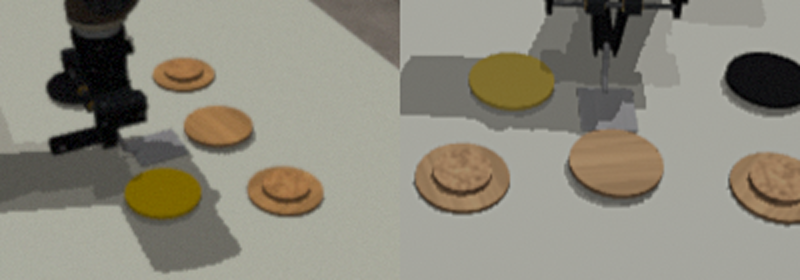

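The blade is low and lined up with the lid, with the rim still clear of it. I'll slide in and read the force.

Request:
carry_out:
  moves:
    - {"dx":-0.004,"dy":0,"dz":0.001,"twist":0}
    - {"dx":-0.009,"dy":0,"dz":0.001,"twist":0}
    - {"dx":-0.014,"dy":0,"dz":0.001,"twist":0}
    - {"dx":-0.018,"dy":0,"dz":0.001,"twist":0}
    - {"dx":-0.021,"dy":0,"dz":0.001,"twist":0}

```text
t: 8.45
eef_pos: [451.8, 52.9, 34.1]
tcp_rot: [3.142, 0.0, -3.141]
ft_force: [0.2, 0.7, -1.7]
opening: 0.209
```

Request:
carry_out:
  moves:
    - {"dx":-0.002,"dy":0,"dz":0,"twist":0}
    - {"dx":-0.004,"dy":0,"dz":0,"twist":0}
    - {"dx":-0.005,"dy":0,"dz":0,"twist":0}

```text
t: 8.75
eef_pos: [456.5, 52.8, 34.1]
tcp_rot: [3.141, 0.0, -3.141]
ft_force: [0.2, -0.2, -2.5]
opening: 0.205
```

```bash
cat > lid.py <<'E'
from h import *
import sys
s=state(); print(s['t'],s['eef_pos'].round(1),s['ft_force'].round(1))
for n in('scene','side'):
    p,d=read_camera(n); X=cloud(n,d); h=cv2.cvtColor(p,cv2.COLOR_RGB2HSV)
    if len(sys.argv)>1: cv2.imwrite(f'pics/{n}{sys.argv[1]}.png',p[:,:,::-1])
    m=(h[...,1]>70)&(h[...,0]<24)&(X[...,0]>450)&(X[...,0]<900)&(X[...,1]>-220)&(X[...,1]<320)&(X[...,2]>-10)&(X[...,2]<150)&(d>0)
    for j,b,st,c in blobs(m,100):
        q=X[b]; print(n,c.round(),st[4],'mean',q.mean(0).round(1),'z',np.percentile(q[:,2],[2,98]).round(1),'x',np.percentile(q[:,0],[1,99]).round(1))
E
python3 lid.py 5
```

```text
8.75 [456.5  52.8  34.1] [ 0.2 -0.2 -2.5]
scene [344. 223.] 466 mean [486.8 -70.6  16.6] z [10.8 20.2] x [452.8 527.1]
scene [398. 261.] 1270 mean [620.2  51.9  16.9] z [13.3 20.4] x [565.8 669.8]
scene [321. 269.] 1295 mean [ 646.5 -124.8   11.1] z [ 3.9 19.6] x [589.2 692.3]
scene [479. 274.] 1309 mean [644.8 234.8  10.8] z [ 3.5 19.4] x [587.7 690.5]
side [311. 137.] 416 mean [632.  227.2  11.3] z [ 1.7 20. ] x [584.9 686. ]
side [329. 163.] 572 mean [613.4  47.8  17.3] z [12.4 20.3] x [562.5 665.6]
side [362. 195.] 748 mean [ 633.7 -133.    11.6] z [ 4.5 20.1] x [585.8 689. ]
```

Request:
carry_out:
  moves:
    - {"dx":0,"dy":0,"dz":-0.004,"twist":0}
    - {"dx":-0.001,"dy":0,"dz":-0.01,"twist":0}
    - {"dx":-0.002,"dy":0,"dz":-0.017,"twist":0}
    - {"dx":-0.004,"dy":0,"dz":-0.024,"twist":0}
    - {"dx":-0.006,"dy":0,"dz":-0.029,"twist":0}

```text
t: 9.35
eef_pos: [462.8, 52.9, 64.1]
tcp_rot: [3.142, 0.001, -3.141]
ft_force: [0.2, -0.2, -2.8]
opening: 0.209
```

Request:
carry_out:
  moves:
    - {"dx":-0.001,"dy":0,"dz":-0.003,"twist":0}
    - {"dx":-0.003,"dy":0,"dz":-0.0075,"twist":0}
    - {"dx":-0.005,"dy":0,"dz":-0.011,"twist":0}
    - {"dx":-0.008,"dy":0,"dz":-0.016,"twist":0}
    - {"dx":-0.011,"dy":0,"dz":-0.02,"twist":0}

```text
t: 9.85
eef_pos: [473.6, 52.8, 83.5]
tcp_rot: [3.142, -0.0, -3.141]
ft_force: [-0.6, -0.5, -1.5]
opening: 0.206
```

```bash
python3 lid.py 6; python3 - <<'E'
import cv2
a=cv2.imread('pics/side6.png')[90:230,240:440]; b=cv2.imread('pics/scene6.png')[180:320,290:490]
cv2.imwrite('pics/c6.png',cv2.resize(cv2.hconcat([a,b]),(800,280),interpolation=2))
E
```

```text
9.85 [473.6  52.8  83.5] [-0.6 -0.5 -1.5]
scene [345. 223.] 430 mean [487.8 -70.   16.7] z [10.7 20.3] x [452.2 527.4]
scene [399. 259.] 1772 mean [632.9  52.1  36. ] z [ 8.4 63.8] x [589.6 674.6]
scene [321. 269.] 1295 mean [ 646.5 -124.8   11.2] z [ 4.  19.5] x [588.4 692.5]
scene [479. 274.] 1310 mean [644.9 234.8  10.8] z [ 3.4 19.4] x [586.9 690.5]
side [316. 137.] 280 mean [644.9 218.3  11.9] z [ 3.9 20.6] x [597.6 688.7]
side [332. 156.] 298 mean [623.4  41.2  42.4] z [13.2 67.2] x [585.6 670.3]
side [362. 195.] 748 mean [ 633.6 -133.    11.6] z [ 4.2 19.8] x [585. 689.]
```

View pics/c6.png

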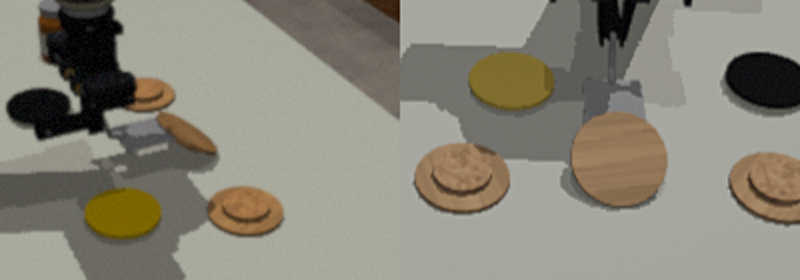

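The lid rests tipped on the blade at about 34°, following the plan, and its neighbours haven't moved. I'll continue along the arc.

Request:
carry_out:
  moves:
    - {"dx":-0.004,"dy":0,"dz":-0.005,"twist":0}
    - {"dx":-0.008,"dy":0,"dz":-0.01,"twist":0}
    - {"dx":-0.0135,"dy":0,"dz":-0.0155,"twist":0}
    - {"dx":-0.0195,"dy":0,"dz":-0.0205,"twist":0}
    - {"dx":-0.0245,"dy":0,"dz":-0.0245,"twist":0}

```text
t: 10.45
eef_pos: [498.6, 52.8, 108.2]
tcp_rot: [3.142, 0.001, -3.141]
ft_force: [-0.6, -0.3, -2.1]
opening: 0.206
```

Request:
carry_out:
  moves:
    - {"dx":-0.0055,"dy":0,"dz":-0.0035,"twist":0}
    - {"dx":-0.0115,"dy":0,"dz":-0.007,"twist":0}
    - {"dx":-0.0175,"dy":0,"dz":-0.01,"twist":0}
    - {"dx":-0.024,"dy":0,"dz":-0.012,"twist":0}
    - {"dx":-0.0305,"dy":0,"dz":-0.014,"twist":0}

```text
t: 10.95
eef_pos: [528.9, 52.9, 121.7]
tcp_rot: [3.141, -0.0, -3.141]
ft_force: [0.4, 0.2, -2.2]
opening: 0.21
```

```bash
python3 lid.py 7; python3 - <<'E'
import cv2
a=cv2.imread('pics/side7.png')[90:230,240:440]; b=cv2.imread('pics/scene7.png')[180:320,290:490]
cv2.imwrite('pics/c7.png',cv2.resize(cv2.hconcat([a,b]),(800,280),interpolation=2))
E
```

```text
10.95 [528.9  52.9 121.7] [ 0.4  0.2 -2.2]
scene [344. 223.] 474 mean [487.  -71.8  16.5] z [11.5 20.1] x [452.4 526.7]
scene [401. 262.] 1726 mean [665.8  51.7  57.4] z [  9.3 103.6] x [649.8 679.6]
scene [321. 269.] 1294 mean [ 646.4 -124.7   11.1] z [ 3.9 19.9] x [588.8 692.8]
scene [479. 274.] 1311 mean [644.9 234.7  10.9] z [ 3.6 19.4] x [586.9 690.6]
side [316. 134.] 127 mean [651.  225.5  21.4] z [  6.3 143.5] x [541.1 689.3]
side [344. 150.] 240 mean [655.1  27.9  64. ] z [ 15.3 106.8] x [644.6 671.3]
side [362. 195.] 743 mean [ 633.6 -133.    11.7] z [ 3.2 20.1] x [585.3 688.2]
```

View pics/c7.png

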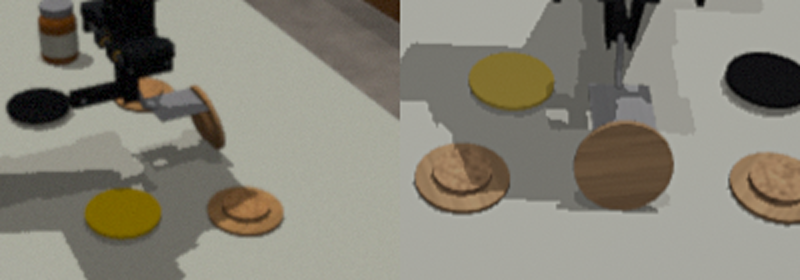

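The lid stands at about 75°, square to the blade. I'll ease it over the top.

Request:
carry_out:
  moves:
    - {"dx":-0.005,"dy":0,"dz":-0.001,"twist":0}
    - {"dx":-0.01,"dy":0,"dz":-0.002,"twist":0}
    - {"dx":-0.015,"dy":0,"dz":-0.002,"twist":0}
    - {"dx":-0.02,"dy":0,"dz":-0.003,"twist":0}
    - {"dx":-0.025,"dy":0,"dz":-0.003,"twist":0}

```text
t: 11.55
eef_pos: [553.8, 52.9, 124.7]
tcp_rot: [3.142, 0.0, -3.141]
ft_force: [0.6, 0.4, -1.9]
opening: 0.204
```

Request:
carry_out:
  moves:
    - {"dx":-0.004,"dy":0,"dz":0,"twist":0}
    - {"dx":-0.008,"dy":0,"dz":0.001,"twist":0}
    - {"dx":-0.012,"dy":0,"dz":0.001,"twist":0}
    - {"dx":-0.016,"dy":0,"dz":0.002,"twist":0}
    - {"dx":-0.02,"dy":0,"dz":0.003,"twist":0}

```text
t: 12.05
eef_pos: [573.7, 52.9, 121.5]
tcp_rot: [3.142, -0.0, -3.141]
ft_force: [-0.1, 0.1, -1.7]
opening: 0.207
```

Request:
carry_out:
  moves:
    - {"dx":-0.004,"dy":0,"dz":0.001,"twist":0}
    - {"dx":-0.006,"dy":0,"dz":0.001,"twist":0}
    - {"dx":-0.006,"dy":0,"dz":0.001,"twist":0}
    - {"dx":-0.006,"dy":0,"dz":0.001,"twist":0}
    - {"dx":-0.006,"dy":0,"dz":0.001,"twist":0}

```text
t: 12.55
eef_pos: [579.2, 52.9, 120.7]
tcp_rot: [3.141, -0.0, -3.141]
ft_force: [0.3, 0.6, -2.6]
opening: 0.208
```

```bash
python3 lid.py 8
```

```text
12.55 [579.2  52.9 120.7] [ 0.3  0.6 -2.6]
scene [344. 223.] 447 mean [486.2 -71.1  16.8] z [11.  20.5] x [451.7 524.4]
scene [321. 269.] 1301 mean [ 646.5 -124.6   11.1] z [ 3.6 19.9] x [588.6 691.9]
scene [479. 274.] 1307 mean [644.9 234.8  10.8] z [ 3.1 19.3] x [586.8 690.5]
scene [402. 305.] 1610 mean [747.2  51.3  11.1] z [ 3.8 19.6] x [690.1 793.5]
side [312. 140.] 222 mean [604.7 160.4  40.6] z [  3.  135.9] x [510.6 669.4]
side [363. 157.] 518 mean [734.5  42.5  11.7] z [ 3.5 20.2] x [687.9 790.5]
side [362. 195.] 754 mean [ 633.6 -132.8   11.7] z [ 2.8 19.9] x [584.8 689.9]
```

The lid is over: plug up at about (741,48), z top 20 mm, with its neighbours unmoved. I'll retreat and lay the spatula down.

Request:
carry_out:
  moves:
    - {"dx":0.02,"dy":0,"dz":0,"twist":0}
    - {"dx":0.045,"dy":0,"dz":0,"twist":0}
    - {"dx":0.075,"dy":0,"dz":0,"twist":0}
    - {"dx":0.1,"dy":0,"dz":0.005,"twist":0}
    - {"dx":0.12,"dy":0,"dz":0.015,"twist":0}

```text
t: 13.15
eef_pos: [458.2, 52.9, 106.1]
tcp_rot: [3.142, 0.001, -3.141]
ft_force: [0.6, 0.3, -2.8]
opening: 0.209
```

Request:
carry_out:
  moves:
    - {"dx":0,"dy":0,"dz":0.02,"twist":0}
    - {"dx":0,"dy":0,"dz":0.04,"twist":0}
    - {"dx":0,"dy":0,"dz":0.055,"twist":0}
    - {"dx":0,"dy":0,"dz":0.065,"twist":0}
    - {"dx":0,"dy":0,"dz":0.069,"twist":0}

```text
t: 13.65
eef_pos: [459.2, 52.9, 36.0]
tcp_rot: [3.141, -0.001, -3.141]
ft_force: [-0.0, 0.4, -1.6]
opening: 0.209
```

Request:
carry_out:
  moves:
    - {"dx":0,"dy":0,"dz":0.001,"twist":0}
    - {"dx":0,"dy":0,"dz":0.002,"twist":0}
    - {"dx":0,"dy":0,"dz":0.003,"twist":0}
    - {"dx":0,"dy":0,"dz":0.0035,"twist":0}
    - {"dx":0,"dy":0,"dz":0.0035,"twist":0}

```text
t: 14.15
eef_pos: [459.5, 52.9, 33.3]
tcp_rot: [3.142, 0.0, -3.141]
ft_force: [-1.0, -0.2, -1.6]
opening: 0.209
```

```bash
python3 v.py 9 2
```

```text
[459.5  52.9  33.3] 0.01 [-1.  -0.2 -1.6] 0.20938382840923625
side 309 a [ 45.5 129.8] b [-37.5  37.6] slope deg [-0.1 -0.1] z at a=118 4.4
scene 515 a [ 45.8 122.6] b [-37.1  33.1] slope deg [-0.4  0.1] z at a=118 3.9
wrist 1374 a [57.2 82.5] b [-19.9  19. ] slope deg [-0.4  0. ] z at a=118 4.8
```

Request:
carry_out:
  moves:
    - {"dx":0,"dy":0,"dz":0.0005,"twist":0}
    - {"dx":0,"dy":0,"dz":0.001,"twist":0}
    - {"dx":0,"dy":0,"dz":0.0015,"twist":0}
    - {"dx":0,"dy":0,"dz":0.0015,"twist":0}
    - {"dx":0,"dy":0,"dz":0.0015,"twist":0}

```text
t: 14.8
eef_pos: [459.4, 52.9, 31.6]
tcp_rot: [3.142, 0.0, -3.141]
ft_force: [0.4, -0.2, -0.7]
opening: 0.211
```

Request:
carry_out:
  moves:
    - {"dx":0,"dy":0,"dz":0,"twist":0}
    - {"dx":0,"dy":0,"dz":0,"twist":0}
    - {"dx":0,"dy":0,"dz":0,"twist":0}
    - {"dx":0,"dy":0,"dz":0,"twist":0}
    - {"dx":0,"dy":0,"dz":0,"twist":0}
  grip: 0.07

```text
t: 15.3
eef_pos: [459.4, 52.9, 31.7]
tcp_rot: [3.141, 0.0, -3.141]
ft_force: [-0.1, 0.2, 0.3]
opening: 0.571
```

Request:
carry_out:
  moves:
    - {"dx":0,"dy":0,"dz":0,"twist":0}
    - {"dx":0,"dy":0,"dz":0,"twist":0}
    - {"dx":0,"dy":0,"dz":0,"twist":0}
    - {"dx":0,"dy":0,"dz":0,"twist":0}
    - {"dx":0,"dy":0,"dz":0,"twist":0}

```text
t: 15.8
eef_pos: [459.3, 52.9, 31.6]
tcp_rot: [3.141, -0.0, -3.141]
ft_force: [-0.7, -0.6, -0.6]
opening: 0.739
```

Request:
carry_out:
  moves:
    - {"dx":0,"dy":0,"dz":-0.01,"twist":0}
    - {"dx":0,"dy":0,"dz":-0.03,"twist":0}
    - {"dx":0,"dy":0,"dz":-0.06,"twist":0}
    - {"dx":0,"dy":0,"dz":-0.1,"twist":0}
    - {"dx":0,"dy":0,"dz":-0.13,"twist":0}

```text
t: 16.3
eef_pos: [459.3, 52.9, 164.3]
tcp_rot: [3.142, 0.001, -3.141]
ft_force: [-0.3, -0.0, 0.3]
opening: 0.739
```

```bash
python3 lid.py 10; python3 - <<'E'
from h import *
p,d=read_camera('wrist'); i=camera_info('wrist'); X=cloud('wrist',d,i)
m=(X[...,2]>50)&(X[...,2]<75)&(p.max(2)<80)&(d>0)&(abs(X[...,1]-53)<40)&(X[...,0]<500)
q=X[m]; print(m.sum(),'handle z',np.median(q[:,2]),cv2.minAreaRect(q[:,:2].astype(np.float32)),np.polyfit(q[:,0],q[:,2],1))
a=cv2.imread('pics/side10.png')[60:260,200:460]; b=cv2.imread('pics/scene10.png')[140:340,270:530]
cv2.imwrite('pics/c10.png',cv2.resize(cv2.hconcat([a,b]),(780,300),interpolation=2))
E
```

```text
16.3 [459.3  52.9 164.3] [-0.3 -0.   0.3]
scene [343. 223.] 393 mean [487.1 -73.3  16.6] z [11.5 20.2] x [451.3 525.3]
scene [321. 269.] 1294 mean [ 646.5 -124.6   11.1] z [ 3.6 19.6] x [588.5 692.4]
scene [479. 274.] 1308 mean [645.  234.8  10.8] z [ 3.5 19.3] x [587.1 690.6]
scene [402. 305.] 1604 mean [747.5  51.4  11.1] z [ 4.  19.5] x [690.2 793.6]
side [311. 137.] 414 mean [632.2 226.6  11.5] z [ 3.5 20. ] x [584.9 686.3]
side [363. 156.] 515 mean [735.1  43.1  11.7] z [ 3.5 20.2] x [687.6 790.1]
side [362. 195.] 750 mean [ 633.5 -133.    11.6] z [ 4. 20.] x [586.2 689.1]
2291 handle z 60.332981083102695 ((418.9472961425781, 52.35187911987305), (94.6551513671875, 19.85223960876465), 0.19707785546779633) [-5.08123694e-04  6.03495675e+01]
```

View pics/c10.png

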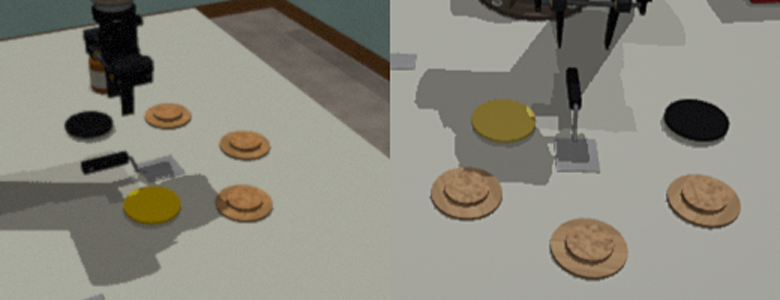

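All three lids lie plug up. The spatula is flat on the table, level, released and clear of the lids, so I'm handing in.

```bash
python3 -c "
from cell import *
print(job_done())"
```

```text
the job is handed in; nothing more can be done
None
```

The lid is turned over and lies plug up at about (741, 47) mm, and I handed the job in at about 16.5 s of the 59 s allowed. No verdict was reported.

I gripped the largest spatula near the front of its handle and slid the blade about 15 mm under the rim. I lifted along an arc, so the lid stayed on the blade to about 75°, then eased it over its far rim. I then backed the spatula off, laid it flat and let go.

**Last checks**
- **Turned lid:** it lies flat, with the cork on top and the highest point about 20 mm above the table.
- **Other two lids:** they have not moved, within about 1 mm in both cameras.
- **Spatula:** it is level, with the handle top about 60 mm up, so its grip point is near 48–50 mm. The blade front is about 105 mm from the turned lid.
- **Contact:** the wrist force stayed below about 3 N in every reading. I saw no contact between the gripper and the lid, but the cameras and wrist force cannot measure that contact directly.

**Problems and disagreements**
- My first batch of moves was refused for missing keys, and nothing moved.
- The scene and side cameras differed by up to about 12 mm in the position of the turned lid, so I averaged them.
- The wrist camera could not see the lid, so I did not use it for the final approach.

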